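Lay the microscope case flat on the felt board

ROBOT

A 6-joint arm with a two-finger parallel gripper is mounted at the origin on the work surface. World frame = base frame: x ahead of the robot, y to its left, z up, the work surface at z = 0. Lengths are in m, angles in rad, forces in N, time in s.
With the tool pointing down it reaches from about 0.25 to 0.725 m from the base axis. Payload 4 kg.
Tool frame: the origin (TCP) lies on the centre line of the jaws, within the pads' length; the fingertips stand 14 mm ahead of it and the grasp point (between the pads) lies 5 mm behind it; z points along the fingers, x is the direction in which the jaws open and shut, and the axes are right-handed (so a half turn about z gives the same grasp; the last joint's range is limited). The gripper opens to 85 mm and grips with 20 to 120 N. Pads are 22 mm wide; open, the fingers measure 114 mm over their backs; the gripper's body (76 mm by 85 mm) begins 54 mm behind the grasp point. The pads swing forward as they close: fully open they stand 13 mm farther back than shut.
Start: joints at [-1.161, 0.241, 0.005, 1.335, 0, 1.571], TCP at [0.199, -0.459, 0.217] pointing down, gripper open.
Joint ranges: [-2.72, 2.72], [-1.05, 1.87], [-1.09, 1.28], [-1.99, 2.15], [-1.42, 1.44], [-3.14, 3.14]. Speed limits (rad/s): [2.79, 2.79, 3.14, 3.14, 3.14, 3.14].

INTERFACE

Orientations are given as a unit quaternion [x, y, z, w].
In Python, from workcell import bot gives the robot as it stands.
- The arm moves only by the tool play_rows, never from a script. Its argument "motion" is a list of rows, each an object with "fingers": the closure, from -1 (fully open) to 1 (shut), so that 0 is half open; "translation": the shift along the tool's x, y, z in cm, a list of three; "roll": the turn about the tool's z in degrees. A call has 1 to 20 rows; each row is the pose to reach, as a shift and turn from the pose commanded when the call began, along the tool's axes at that moment; what a row does not reach only later rows make up. A row lasts 1/12 s, in which the tool goes at most 41.7 mm and 7.16 degrees, less where a joint would pass 70% of its speed; a pose out of reach is approached as far as the arm can. A call with a gripper value outside its range is refused whole. The fingers move at their own pace and stop on an object; the grip force is fixed at half the most. Time passes only in rows, so rows that repeat a pose let the fingers close. It gives the time, the measured TCP pose, the force and the opening at its end, in the units of the state.
- bot.get_obs(): the state, without advancing time (a new reading comes with each control period).
- bot.camera(name): name is "scene" or "top" or "wrist"; returns a dict with "pixels" (384x512x3 uint8, red, green, blue), "intrinsics" (3x3 intrinsics, pixels), "world_to_cam" (4x4, takes a point from world to camera coordinates). Camera axes: x right, y down, z forward; pixel columns grow to the right and rows downward; lengths in m; the calibration is good to about 2 mm. A picture is of the moment at which its call begins. There is no depth.
- bot.job_done(): hands the job in, once; it reports no verdict.
The state is a dict: "clock": time; "joint_pos": joint angles; "joint_vel": joint speeds; "tau": joint torques, N m; "eef_pos": TCP position; "tool_rot": TCP orientation; "ft_force": force on the tool from outside, world axes, zero at the start; "ft_torque": the same for the moment, N m; "grip_width": finger opening in m.
Only numpy, scipy, OpenCV 4.12 (cv2) and the standard library are available. Lean on these libraries where they do the work, as an engineer would, in place of code of your own. Each camera call takes 0.05 s, during which the arm holds its last target. There are 200 camera calls.

TASK

Lay the larger of the two wooden carrying cases (the tallest thing standing at the felt-topped board) down flat on the felt (most of its length on it), lid side up and pointing straight in from the board's edge, so that it can be opened. Do not lift it: push it high on its lid side, so that its foot meets the board's edge and it tips over onto the felt. Leave the smaller wooden case and the cardboard carton standing where they are.

Things in the scene. Friction and masses are not known exactly. Their poses are not given: they have to be found in the camera images.
- big_case_centre (a point): Centre of the larger wooden case, 0.4 to 0.8 kg, stood on end on the table: 60 mm thick (x), 110 wide (y), 180 tall (z), plus a black handle 18 mm high on top; brass latches at the top seam. Origin 90 mm above its foot. At the start z is up, x points to the board. Its lid is the broad face at -x, facing the robot. Its foot is 2 to 5 mm short of the board's edge.
- board_edge (a point): Middle of the near top edge of the felt-topped board: fixed, 15 mm high (the stop), 480 mm long along the edge (y), reaching 280 mm beyond it (x, level, onto the felt); z up. The two cases and the carton stand on the table in a row along this edge, parallel to it, about 150 mm apart, in any order. The felt is clear for 230 mm in; a small brass weight stands behind.
- small_case_centre (a point): Centre (half-way up) of the smaller wooden carrying case, same make with handle and latches: 60 mm thick (x), 80 mm wide (y), 125 mm tall (z) plus an 18 mm handle. Leave it standing.
- carton_centre (a point): Centre (half-way up) of the closed cardboard carton, 60 mm thick (x), 95 mm wide (y), 150 mm tall (z). Leave it standing.
Mind the look-alikes: they are no part of the job. What is shaped like the part that bears carton_centre but green or turquoise is not meant.

How it is judged:
By the outcome, as a careful person would: the job done as asked, in the order asked, and still so for the second after the job is handed in, with the robot touching nothing.
It also fails if it takes over 32 s, if anything falls off the work surface, if the arm or the gripper's body presses on something with over 40 N, if the wrist force passes 120 N, or if a joint passes its speed limit or range.

## Working session

There is one attempt and no reset: what is moved stays moved. The work goes in short steps, Python scripts to look and compute and a tool call to move; the robot and the scene stay as the last step left them, time stands still between calls to the robot, and variables do not carry over. Pictures are saved under pics/ and viewed, about 8 in all and at most 12, crops included, and the job is handed in when it is done.

Besides the shell and the picture viewer there is one more tool, called after ">>>" by a JSON object that holds its "fn" and its "kwargs". play_rows: Moves the arm, as the interface text tells. Its arguments: {"type":"object","properties":{"motion":{"type":"array","items":{"type":"object","properties":{"fingers":{"type":"number"},"translation":{"type":"array","items":{"type":"number"}},"roll":{"type":"number"}}}}},"required":["motion"]}

```bash
mkdir -p pics
cat > h.py <<'E'
from workcell import bot
import numpy as np, cv2
def shot(name,fn):
    c=bot.camera(name); cv2.imwrite('pics/'+fn,cv2.cvtColor(c['pixels'],cv2.COLOR_RGB2BGR))
    np.savez('pics/'+fn+'.npz',**{k:np.array(v) for k,v in c.items() if k in('pixels','intrinsics','world_to_cam')}); return c
def load(fn): return np.load('pics/'+fn+'.npz')
def onplane(c,uv,z):
    K,T=np.array(c['intrinsics']),np.array(c['world_to_cam']); R,t=T[:3,:3],T[:3,3]
    o=-R.T@t; d=R.T@np.linalg.inv(K)@np.array([uv[0],uv[1],1.]); return o+d*(z-o[2])/d[2]
def proj(c,p):
    K,T=np.array(c['intrinsics']),np.array(c['world_to_cam']); q=K@(T[:3,:3]@np.array(p)+T[:3,3]); return q[:2]/q[2]
E
python3 - <<'E'
from h import *
a=shot('scene','s0.png');b=shot('top','t0.png')
s=bot.get_obs();print({k:np.round(s[k],3) for k in('clock','eef_pos','tool_rot','ft_force','grip_width')})
for c in(a,b):
    T=c['world_to_cam'];print(np.round(-T[:3,:3].T@T[:3,3],3),np.round(T[2,:3],2))
E
```

```text
{'clock': np.float64(0.1), 'eef_pos': array([ 0.199, -0.458,  0.216]), 'tool_rot': array([ 0.836, -0.548, -0.001, -0.001]), 'ft_force': array([-0.714,  0.745, -0.864]), 'grip_width': np.float64(0.085)}
[ 0.791 -0.289  0.597] [-0.38  0.52 -0.77]
[0.351 0.069 0.935] [ 0.21 -0.   -0.98]
```

View pics/s0.png

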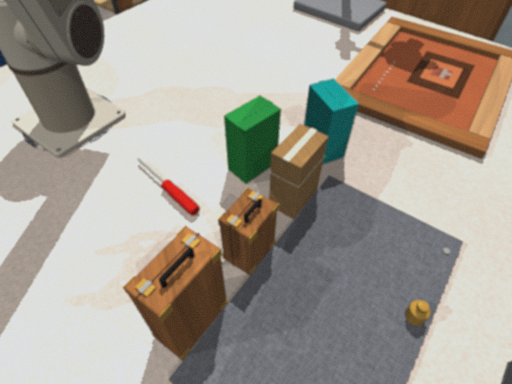

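View pics/t0.png

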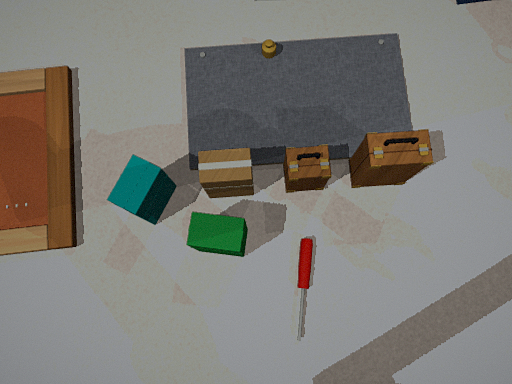

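Candidates: the big case is at scene (178,290) / top (390,158). The small case is at scene (248,230) / top (306,168), and the carton is at scene (298,170) / top (226,172). The green and turquoise boxes are decoys. By its height and handle, my choice is the one at top (390,158). I'll check it in a close crop and measure it.

Run:
```python
from h import *
t=cv2.imread('pics/t0.png');s=cv2.imread('pics/s0.png')
A=cv2.resize(t[115:205,335:450],None,fx=5,fy=5,interpolation=cv2.INTER_CUBIC)[:, :400+175]
B=cv2.resize(s[220:365,115:240],None,fx=3.1,fy=3.1,interpolation=cv2.INTER_CUBIC)
A=cv2.resize(A,(575,450));B=B[:450,:225*2]
B=cv2.resize(B,(220*1,int(B.shape[0]*220/B.shape[1])))
im=np.zeros((450,800,3),np.uint8);im[:,:575]=A;im[:B.shape[0],578:798]=B
cv2.imwrite('pics/crop0.png',im)
c=load('t0.png')
# board edge: felt/board corners in top
hsv=cv2.cvtColor(t,cv2.COLOR_BGR2HSV)
m=((hsv[...,1]<60)&(hsv[...,2]<120)).astype(np.uint8)*255
m[:, :180]=0;m[200:]=0
n,l,st,ce=cv2.connectedComponentsWithStats(cv2.morphologyEx(m,cv2.MORPH_OPEN,np.ones((3,3))))
i=1+np.argmax(st[1:,4]);print(st[i]);M=(l==i).astype(np.uint8)
for u in list(range(190,415,12)):
    r=np.where(M[:,u])[0];print(u,r.min(),r.max(),end='; ')
```

```text
[  180    33   233   167 24290]
190 48 199; 202 47 150; 214 46 148; 226 45 147; 238 44 147; 250 44 149; 262 55 163; 274 56 162; 286 41 146; 298 40 147; 310 39 146; 322 38 143; 334 38 157; 346 37 156; 358 36 146; 370 35 131; 382 34 132; 394 33 130; 406 85 130;
```

View pics/crop0.png

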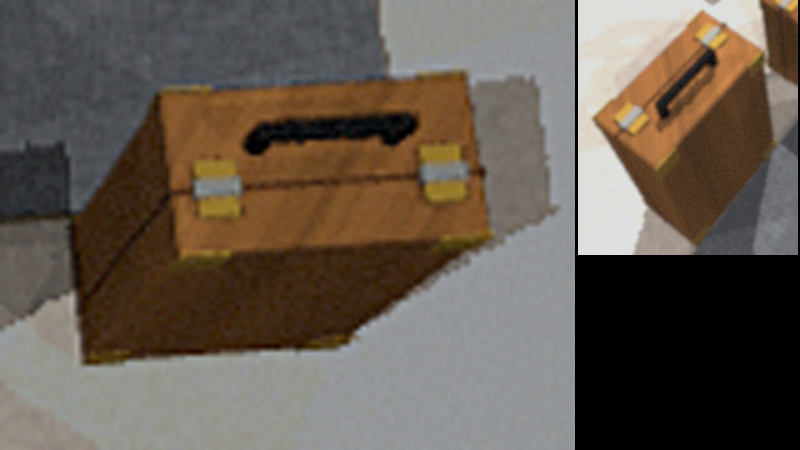

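The crop shows the big case with its handle and two latches at the top seam. The top-face corners in the top image are about (367,133), (428,130), (433,162) and (371,166). The front foot corners are (352,187) and (404,184), and the lid faces the robot.

Run:
```python
from h import *
c=load('t0.png')
P=[onplane(c,p,.18) for p in[(367,133.4),(428.4,129.6),(433,162.4),(371,166)]]
print('top',np.round(P,4),'ctr',np.mean(P,0).round(4))
print('foot',[onplane(c,p,0).round(4) for p in[(352,187.4),(404,183.6)]])
f=lambda a,b:np.degrees(np.arctan2(*(a-b)[:2]))
print('yaw edges far,near',f(P[1],P[0]),f(P[2],P[3]), 'sizes',np.linalg.norm(P[1]-P[0]),np.linalg.norm(P[2]-P[1]))
E=[onplane(c,p,.015) for p in[(262,163.5),(274,162.5),(334,157.5),(346,156.5)]];F=[onplane(c,p,.015) for p in[(202,46.5),(298,39.5),(394,32.5)]]
print('edge',np.round(E,4),f(E[3],E[0]),'far',np.round(F,4),f(F[2],F[0]))
for n,p,z in[('small',[(286,147),(328,147),(330,176),(288,179)],.125),('carton',[(199,151),(251,148),(253,180),(203,183)],.15)]:
    print(n,np.mean([onplane(c,q,z) for q in p],0).round(3))
o=bot.get_obs()
from scipy.spatial.transform import Rotation as R
print(R.from_quat(o['tool_rot']).as_matrix().round(3), o['eef_pos'])
# joint-based check
```

```text
top [[ 0.6026 -0.1194  0.18  ]
 [ 0.6056 -0.2278  0.18  ]
 [ 0.5458 -0.2291  0.18  ]
 [ 0.5433 -0.1214  0.18  ]] ctr [ 0.5743 -0.1744  0.18  ]
foot [array([ 0.5439, -0.1227,  0.    ]), array([ 0.5481, -0.2336,  0.    ])]
yaw edges far,near 178.42743487062566 178.6774446760522 sizes 0.10843831382501183 0.0598464771647462
edge [[ 0.5993  0.0666  0.015 ]
 [ 0.6006  0.0411  0.015 ]
 [ 0.6068 -0.0864  0.015 ]
 [ 0.6081 -0.112   0.015 ]] 177.18189381695333 far [[ 0.8756  0.1916  0.015 ]
 [ 0.8844 -0.0244  0.015 ]
 [ 0.8933 -0.2412  0.015 ]] 177.6566657433199
small [ 0.569 -0.019  0.125]
carton [0.562 0.131 0.15 ]
[[ 0.398 -0.917 -0.001]
 [-0.917 -0.398  0.002]
 [-0.002  0.    -1.   ]] [ 0.19897677 -0.45805239  0.21591969]
```

>>> {"fn": "play_rows", "kwargs": {"motion": [{"fingers": -0.3, "translation": [-1, -3, 0.3], "roll": 2}, {"fingers": -0.3, "translation": [-2, -6, 0.7], "roll": 4}, {"fingers": -0.3, "translation": [-3, -9, 1], "roll": 6}, {"fingers": -0.3, "translation": [-4, -12, 1.3], "roll": 8}, {"fingers": -0.3, "translation": [-5, -15, 1.7], "roll": 10}, {"fingers": -0.3, "translation": [-6, -18, 2], "roll": 12}, {"fingers": -0.3, "translation": [-7, -21, 2.3], "roll": 14}, {"fingers": -0.3, "translation": [-8, -24, 2.7], "roll": 16}, {"fingers": -0.3, "translation": [-9, -27, 3], "roll": 18}, {"fingers": -0.3, "translation": [-10, -30, 3.4], "roll": 20}, {"fingers": -0.3, "translation": [-11, -33, 3.8], "roll": 21.2}, {"fingers": -0.3, "translation": [-12, -36, 4.2], "roll": 21.2}, {"fingers": -0.3, "translation": [-13, -38.5, 4.6], "roll": 21.2}, {"fingers": -0.3, "translation": [-13.4, -39.5, 4.6], "roll": 21.2}, {"fingers": -0.3, "translation": [-13.4, -39.5, 4.6], "roll": 21.2}, {"fingers": -0.3, "translation": [-13.4, -39.5, 4.6], "roll": 21.2}]}}

```text
clock: 1.43
eef_pos: [0.5076, -0.1782, 0.1703]
tool_rot: [0.721, -0.693, -0.0, 0.001]
ft_force: [-0.7, 0.2, 0.5]
grip_width: 0.0557
```

Run:
```python
from h import *
from scipy.spatial.transform import Rotation as R
o=bot.get_obs();print(o['clock'],np.round(o['eef_pos'],4),R.from_quat(o['tool_rot']).as_matrix().round(3),o['grip_width'],np.round(o['joint_pos'],2))
a=shot('scene','s1.png');b=shot('wrist','w1.png')
cv2.imwrite('pics/c1.png',cv2.resize(cv2.imread('pics/s1.png')[150:384,60:330],None,fx=2,fy=2))
```

```text
1.4333 [ 0.5076 -0.1782  0.1703] [[ 0.041 -0.999 -0.002]
 [-0.999 -0.041 -0.   ]
 [ 0.     0.002 -1.   ]] 0.05574604377805331 [-0.34  0.34  0.02  1.25 -0.    2.76]
```

View pics/c1.png

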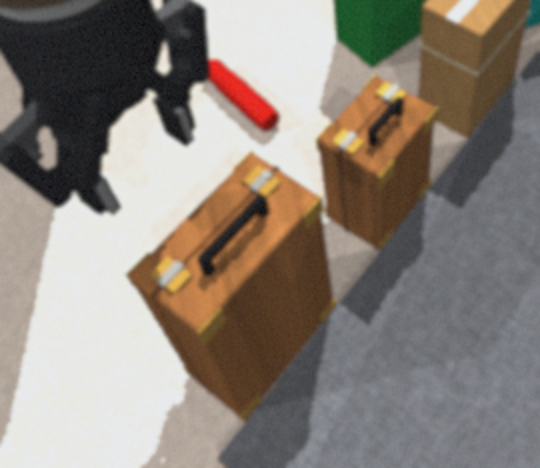

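>>> {"fn": "play_rows", "kwargs": {"motion": [{"fingers": -0.3, "translation": [0, -0.5, 0.8], "roll": 0}, {"fingers": -0.3, "translation": [0, -1.2, 0.8], "roll": 0}, {"fingers": -0.3, "translation": [0, -1.8, 0.8], "roll": 0}, {"fingers": -0.3, "translation": [0, -2.2, 0.8], "roll": 0}, {"fingers": -0.3, "translation": [0, -2.6, 0.8], "roll": 0}, {"fingers": -0.3, "translation": [0, -3.0, 0.8], "roll": 0}, {"fingers": -0.3, "translation": [0, -3.4, 0.8], "roll": 0}, {"fingers": -0.3, "translation": [0, -3.8, 0.8], "roll": 0}, {"fingers": -0.3, "translation": [0, -3.8, 0.8], "roll": 0}]}}

```text
clock: 2.28
eef_pos: [0.547, -0.1767, 0.1627]
tool_rot: [0.721, -0.693, 0.0, -0.0]
ft_force: [0.6, 0.4, -0.4]
grip_width: 0.0554
```

Run:
```python
from h import *
a=shot('scene','s2.png');b=shot('top','t2.png')
A=cv2.imread('pics/s2.png')[190:384,90:290];B=cv2.imread('pics/t2.png')[60:254,260:460]
cv2.imwrite('pics/c2.png',cv2.resize(np.hstack([A,B]),None,fx=2,fy=2))
o=bot.get_obs();print(o['clock'],o['ft_force'])
```

```text
2.3833 [ 0.6949426  -0.371318    0.08425772]
```

View pics/c2.png

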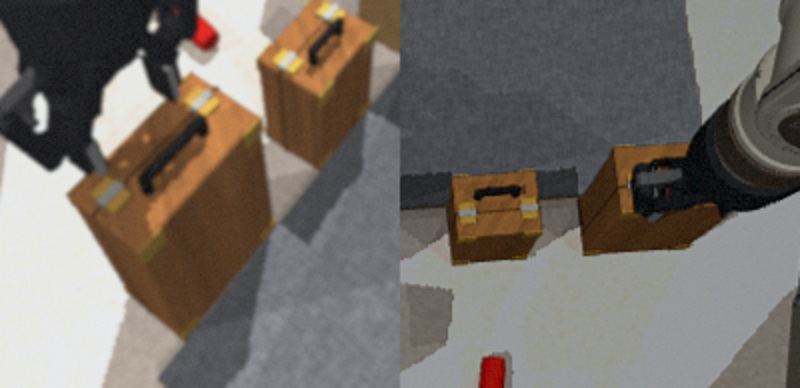

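The case has not moved and the force is nearly zero. The tips show at scene pixels (140,276) and (178,239), so I'll check their true height against the top's near edge.

Run:
```python
from h import *
c=load('s2.png')
for z in(.15,.16,.17,.18,.19,.2): print(z,*[onplane(c,p,z)[:2].round(3) for p in[(140,276),(177,239)]], 'proj', proj(c,[.547,-.211,z]).round(0),proj(c,[.547,-.143,z]).round(0))
print([onplane(c,p,.18).round(4) for p in[(125,287),(185,228)]])
A=cv2.imread('pics/s2.png')[200:310,100:250]
cv2.imwrite('pics/c3.png',cv2.resize(A,None,fx=5,fy=5,interpolation=cv2.INTER_CUBIC))
```

```text
0.15 [ 0.538 -0.204] [ 0.536 -0.135] proj [140. 284.] [179. 247.]
0.16 [ 0.544 -0.206] [ 0.542 -0.138] proj [139. 280.] [177. 243.]
0.17 [ 0.55  -0.208] [ 0.547 -0.142] proj [137. 277.] [176. 239.]
0.18 [ 0.555 -0.21 ] [ 0.553 -0.145] proj [135. 273.] [175. 235.]
0.19 [ 0.561 -0.212] [ 0.559 -0.149] proj [133. 269.] [174. 231.]
0.2 [ 0.567 -0.214] [ 0.564 -0.152] proj [131. 265.] [173. 227.]
[array([ 0.5522, -0.2301,  0.18  ]), array([ 0.5491, -0.1267,  0.18  ])]
```

View pics/c3.png

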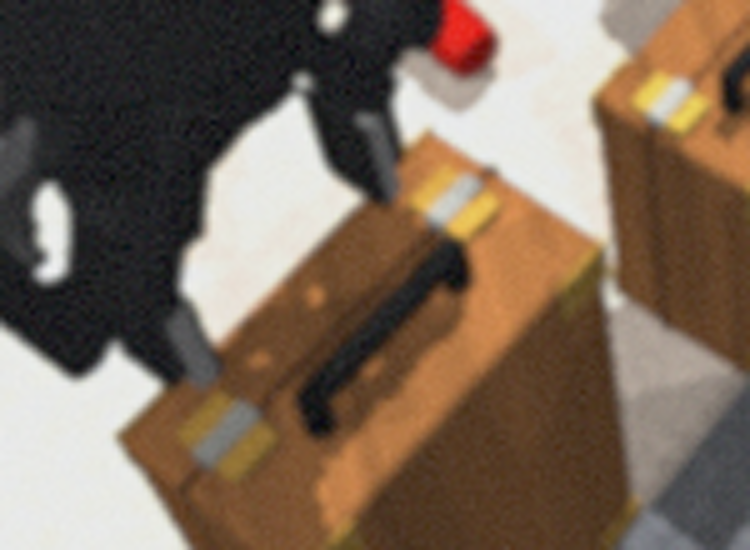

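Run:
```python
from h import *
c=load('s1.png')
for z in(.14,.15,.16,.17,.18,.19): print(z,*[onplane(c,p,z)[:2].round(3) for p in[(112.5,255.5),(153,220.5)]])
o=bot.get_obs();print(o['eef_pos'],o['grip_width'],o['tau'].round(2))
a=shot('wrist','w3.png')
A=cv2.resize(cv2.imread('pics/s1.png')[190:280,80:180],None,fx=4,fy=4,interpolation=cv2.INTER_CUBIC)
B=cv2.resize(cv2.imread('pics/w3.png'),(400,300));B=np.vstack([B,np.zeros((60,400,3),np.uint8)])
cv2.imwrite('pics/c4.png',np.hstack([A,B]))
```

```text
0.14 [ 0.479 -0.205] [ 0.479 -0.131]
0.15 [ 0.486 -0.206] [ 0.486 -0.134]
0.16 [ 0.493 -0.208] [ 0.493 -0.137]
0.17 [ 0.5  -0.21] [ 0.5   -0.141]
0.18 [ 0.507 -0.212] [ 0.506 -0.144]
0.19 [ 0.513 -0.214] [ 0.513 -0.148]
[ 0.54617085 -0.17669997  0.16261669] 0.05571478982730039 [ 6.000e-02 -4.490e+01  2.498e+01 -4.000e-02  1.000e-02  0.000e+00]
```

View pics/c4.png

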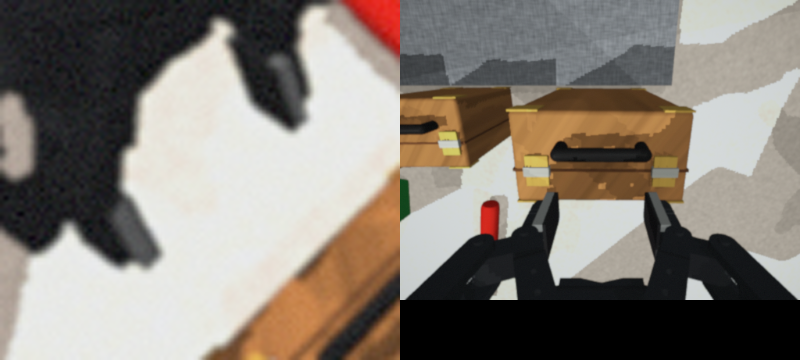

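Run:
```python
from h import *
c=load('w3.png');T=c['world_to_cam'];print((-T[:3,:3].T@T[:3,3]).round(3))
print('case near top edge',[onplane(c,p,.18).round(4) for p in[(145,256),(369,256)]],'far',[onplane(c,p,.18).round(4) for p in[(140,140),(373,140)]])
for z in(.14,.15,.16,.17,.18,.19): print(z,[onplane(c,p,z)[:2].round(3) for p in[(194,247),(321,247)]],[proj(c,[.546+dx,-.1767+.028,z]).round(0) for dx in(-.011,0,.011)])
A=cv2.imread('pics/w3.png')[190:330,110:400]
cv2.imwrite('pics/c5.png',cv2.resize(A,None,fx=2.7,fy=2.7,interpolation=cv2.INTER_CUBIC))
```

```text
[ 0.629 -0.174  0.319]
case near top edge [array([ 0.546 , -0.1204,  0.18  ]), array([ 0.5506, -0.2343,  0.18  ])] far [array([ 0.605 , -0.1228,  0.18  ]), array([ 0.6092, -0.2269,  0.18  ])]
0.14 [array([ 0.53 , -0.137]), array([ 0.533, -0.219])] [array([212., 241.]), array([212., 225.]), array([211., 209.])]
0.15 [array([ 0.536, -0.139]), array([ 0.539, -0.217])] [array([209., 248.]), array([209., 232.]), array([209., 215.])]
0.16 [array([ 0.541, -0.141]), array([ 0.544, -0.214])] [array([207., 257.]), array([207., 240.]), array([206., 222.])]
0.17 [array([ 0.547, -0.143]), array([ 0.549, -0.212])] [array([204., 266.]), array([204., 248.]), array([204., 230.])]
0.18 [array([ 0.552, -0.145]), array([ 0.555, -0.209])] [array([201., 277.]), array([201., 258.]), array([200., 239.])]
0.19 [array([ 0.558, -0.148]), array([ 0.56 , -0.207])] [array([198., 288.]), array([197., 269.]), array([196., 248.])]
```

View pics/c5.png

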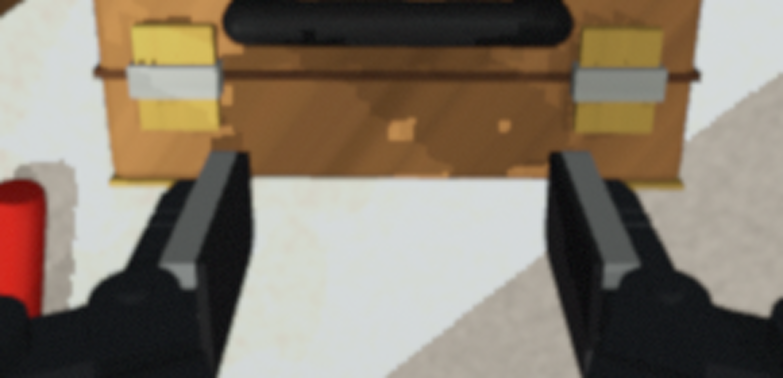

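In the wrist crop the pads stand over the near top edge, occluding it at tip px (198,246). So the real tips are at about z = 0.185–0.19, higher than nominal. I'll back off, lower, and re-check the clearance.

>>> {"fn": "play_rows", "kwargs": {"motion": [{"fingers": -0.1, "translation": [0, 1.0, 0], "roll": 0}, {"fingers": -0.1, "translation": [0, 2.5, 0], "roll": 0}, {"fingers": -0.1, "translation": [0, 4.0, 0], "roll": 0}, {"fingers": -0.1, "translation": [0, 4.5, 1], "roll": 0}, {"fingers": -0.1, "translation": [0, 4.5, 2], "roll": 0}, {"fingers": -0.1, "translation": [0, 4.5, 3], "roll": 0}, {"fingers": -0.1, "translation": [0, 4.5, 3], "roll": 0}, {"fingers": -0.1, "translation": [0, 4.5, 3], "roll": 0}]}}

```text
clock: 3.1
eef_pos: [0.5008, -0.1783, 0.1317]
tool_rot: [0.721, -0.693, -0.001, 0.0]
ft_force: [-0.0, 0.3, 0.8]
grip_width: 0.0468
```

Run:
```python
from h import *
a=shot('scene','s4.png');b=shot('wrist','w4.png')
o=bot.get_obs();print(o['clock'],o['eef_pos'],o['ft_force'].round(1),o['grip_width'])
A=cv2.resize(cv2.imread('pics/s4.png')[170:320,70:220],None,fx=2.8,fy=2.8,interpolation=cv2.INTER_CUBIC)
B=cv2.resize(cv2.imread('pics/w4.png')[110:384,130:384],None,fx=1.48,fy=1.533)
B=cv2.resize(B,(376,420))
cv2.imwrite('pics/c6.png',np.hstack([A,B]))
```

```text
3.2 [ 0.50168508 -0.17859356  0.13269865] [ 0.4 -0.   0.1] 0.046875456606579775
```

View pics/c6.png

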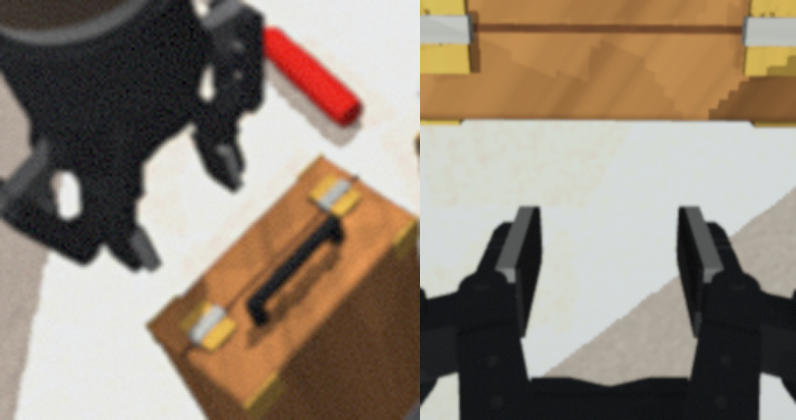

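Run:
```python
from h import *
for fn,uv,w in[('w3.png',[(200.5,246.3),(314,246.3)],.0557),('w4.png',[(211.8,245),(304.3,245)],.0469)]:
    c=load(fn)
    for z in np.arange(.11,.22,.01):
        a,b=[onplane(c,p,z) for p in uv]; print(fn,z.round(2),a.round(3),b.round(3),'sep',round(np.linalg.norm(a-b)-w,4))
c=load('w4.png');print('case near edge',[onplane(c,p,.18).round(4) for p in[(140,189.6),(340,189.6)]])
c=load('s4.png');
for z in(.13,.14,.15,.16,.17):print(z,[onplane(c,p,z).round(3) for p in[(126.5,265.5),(155.5,236.5)]])
```

```text
w3.png 0.11 [ 0.514 -0.136  0.11 ] [ 0.518 -0.222  0.11 ] sep 0.0302
w3.png 0.12 [ 0.52  -0.138  0.12 ] [ 0.523 -0.219  0.12 ] sep 0.0261
w3.png 0.13 [ 0.525 -0.14   0.13 ] [ 0.528 -0.217  0.13 ] sep 0.022
w3.png 0.14 [ 0.531 -0.141  0.14 ] [ 0.534 -0.215  0.14 ] sep 0.0179
w3.png 0.15 [ 0.536 -0.143  0.15 ] [ 0.539 -0.213  0.15 ] sep 0.0138
w3.png 0.16 [ 0.542 -0.145  0.16 ] [ 0.544 -0.21   0.16 ] sep 0.0096
w3.png 0.17 [ 0.547 -0.147  0.17 ] [ 0.55  -0.208  0.17 ] sep 0.0055
w3.png 0.18 [ 0.553 -0.149  0.18 ] [ 0.555 -0.206  0.18 ] sep 0.0014
w3.png 0.19 [ 0.558 -0.151  0.19 ] [ 0.56  -0.204  0.19 ] sep -0.0027
w3.png 0.2 [ 0.564 -0.152  0.2  ] [ 0.566 -0.201  0.2  ] sep -0.0068
w3.png 0.21 [ 0.569 -0.154  0.21 ] [ 0.571 -0.199  0.21 ] sep -0.011
w4.png 0.11 [ 0.487 -0.151  0.11 ] [ 0.49 -0.21  0.11] sep 0.0129
w4.png 0.12 [ 0.493 -0.152  0.12 ] [ 0.495 -0.208  0.12 ] sep 0.0095
w4.png 0.13 [ 0.498 -0.153  0.13 ] [ 0.5   -0.206  0.13 ] sep 0.0062
w4.png 0.14 [ 0.504 -0.155  0.14 ] [ 0.506 -0.205  0.14 ] sep 0.0028
w4.png 0.15 [ 0.509 -0.156  0.15 ] [ 0.511 -0.203  0.15 ] sep -0.000
[... 167 characters left out ...]
1  0.18 ] [ 0.527 -0.197  0.18 ] sep -0.0106
w4.png 0.19 [ 0.531 -0.162  0.19 ] [ 0.532 -0.195  0.19 ] sep -0.014
w4.png 0.2 [ 0.536 -0.163  0.2  ] [ 0.537 -0.193  0.2  ] sep -0.0173
w4.png 0.21 [ 0.542 -0.165  0.21 ] [ 0.543 -0.191  0.21 ] sep -0.0207
case near edge [array([ 0.5472, -0.1344,  0.18  ]), array([ 0.5501, -0.208 ,  0.18  ])]
0.13 [array([ 0.5  , -0.201,  0.13 ]), array([ 0.497, -0.144,  0.13 ])]
0.14 [array([ 0.506, -0.203,  0.14 ]), array([ 0.503, -0.147,  0.14 ])]
0.15 [array([ 0.513, -0.205,  0.15 ]), array([ 0.509, -0.15 ,  0.15 ])]
0.16 [array([ 0.519, -0.207,  0.16 ]), array([ 0.515, -0.154,  0.16 ])]
0.17 [array([ 0.525, -0.209,  0.17 ]), array([ 0.522, -0.157,  0.17 ])]
```

The tips are now at about z = 0.15, the front of the pads is at x ≈ 0.511, and the case face is at x ≈ 0.547. I'll raise 5 mm and push through along the board's normal.

>>> {"fn": "play_rows", "kwargs": {"motion": [{"fingers": -0.1, "translation": [0, -1.0, -0.5], "roll": 0}, {"fingers": -0.1, "translation": [0, -2.0, -0.5], "roll": 0}, {"fingers": -0.1, "translation": [0, -2.8, -0.5], "roll": 0}, {"fingers": -0.1, "translation": [0, -3.4, -0.5], "roll": 0}, {"fingers": -0.1, "translation": [0, -4.0, -0.5], "roll": 0}, {"fingers": -0.1, "translation": [0, -4.6, -0.5], "roll": 0}, {"fingers": -0.1, "translation": [0, -5.4, -0.5], "roll": 0}, {"fingers": -0.1, "translation": [0, -6.4, -0.5], "roll": 0}, {"fingers": -0.1, "translation": [0, -7.5, -0.5], "roll": 0}, {"fingers": -0.1, "translation": [0, -8.7, -0.5], "roll": 0}, {"fingers": -0.1, "translation": [0, -9.9, -0.5], "roll": 0}, {"fingers": -0.1, "translation": [0, -11.1, -0.5], "roll": 0}, {"fingers": -0.1, "translation": [0, -12.2, -0.5], "roll": 0}, {"fingers": -0.1, "translation": [0, -13.0, -0.5], "roll": 0}, {"fingers": -0.1, "translation": [0, -13.0, -0.5], "roll": 0}, {"fingers": -0.1, "translation": [0, -13.0, -0.5], "roll": 0}]}}

```text
clock: 4.53
eef_pos: [0.6313, -0.1732, 0.1371]
tool_rot: [0.721, -0.693, -0.0, 0.0]
ft_force: [-0.4, -0.2, -0.0]
grip_width: 0.047
```

Run:
```python
from h import *
a=shot('scene','s5.png');b=shot('top','t5.png')
o=bot.get_obs();print(o['clock'],o['eef_pos'],o['ft_force'].round(1))
A=cv2.imread('pics/s5.png')[150:384,70:340];B=cv2.imread('pics/t5.png')[20:254,230:460]
cv2.imwrite('pics/c7.png',cv2.resize(np.hstack([A,B]),None,fx=1.6,fy=1.6))
```

```text
4.6333 [ 0.63060311 -0.17336532  0.13746129] [-0.5  0.2 -0.4]
```

View pics/c7.png

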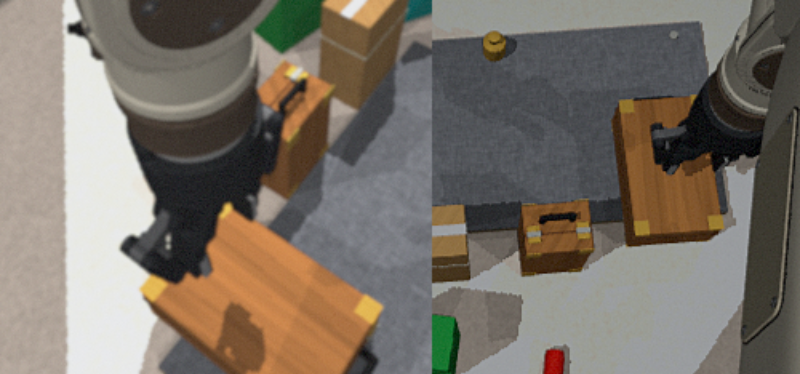

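The case lies flat on the felt with its lid up, and the small case and carton are still standing. I'll lift and back the arm off, then measure.

>>> {"fn": "play_rows", "kwargs": {"motion": [{"fingers": -0.1, "translation": [0, 0, -2], "roll": 0}, {"fingers": -0.1, "translation": [0, 0, -5], "roll": 0}, {"fingers": -0.1, "translation": [0, 2, -8], "roll": 0}, {"fingers": -0.1, "translation": [0, 5, -9], "roll": 0}, {"fingers": -0.1, "translation": [0, 8, -9], "roll": 0}, {"fingers": -0.1, "translation": [0, 11, -9], "roll": 0}, {"fingers": -0.1, "translation": [0, 14, -9], "roll": 0}, {"fingers": -0.1, "translation": [0, 17, -9], "roll": 0}, {"fingers": -0.1, "translation": [0, 20, -9], "roll": 0}, {"fingers": -0.1, "translation": [0, 22, -9], "roll": 0}, {"fingers": -0.1, "translation": [0, 22, -9], "roll": 0}, {"fingers": -0.1, "translation": [0, 22, -9], "roll": 0}]}}

```text
clock: 5.63
eef_pos: [0.4102, -0.1823, 0.2285]
tool_rot: [0.721, -0.693, 0.001, -0.0]
ft_force: [0.1, 0.9, -0.6]
grip_width: 0.0467
```

Run:
```python
from h import *
b=shot('top','t6.png');a=shot('scene','s6.png')
o=bot.get_obs();print(o['clock'],o['eef_pos'])
A=cv2.resize(cv2.imread('pics/t6.png')[60:190,320:440],None,fx=4,fy=4,interpolation=cv2.INTER_CUBIC)
B=cv2.imread('pics/s6.png');B=cv2.resize(B[:,200:512] if 0 else B,(320,240));B=np.vstack([B,np.zeros((280,320,3),np.uint8)])
cv2.imwrite('pics/c8.png',np.hstack([A,B]))
```

```text
5.7333 [ 0.41172322 -0.18233127  0.22814446]
```

View pics/c8.png

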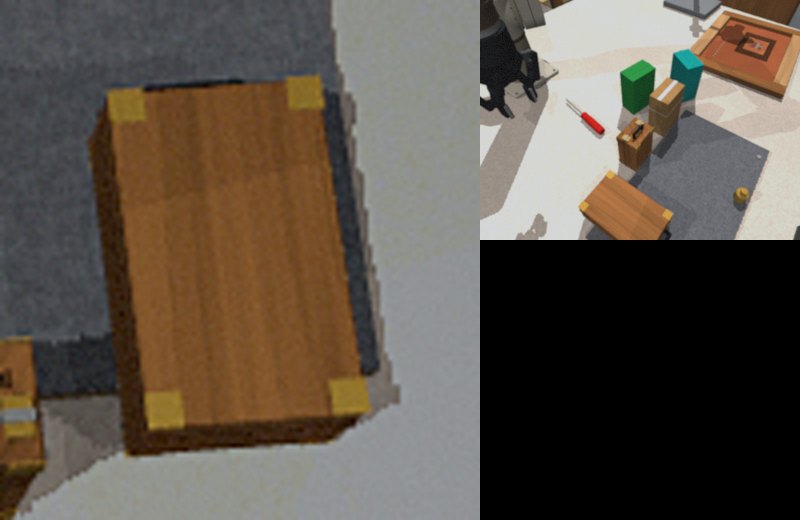

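Run:
```python
from h import *
c=load('t6.png');g=lambda p,z:onplane(c,(320+p[0]/4,60+p[1]/4),z)
fl,fr,nr,nl=[g(p,.075) for p in[(108,90),(322,76),(370,412),(145,428)]]
print(np.round([fl,fr,nr,nl],4),'len',np.linalg.norm(fl-nl),np.linalg.norm(fr-nr),'wid',np.linalg.norm(fl-fr),np.linalg.norm(nl-nr))
for a,b in((fl,nl),(fr,nr),((fl+fr)/2,(nl+nr)/2)): d=a-b;print('yaw',np.degrees(np.arctan2(d[1],d[0])))
d=nr-nl;print('near end yaw',np.degrees(np.arctan2(d[0],-d[1])));d=fr-fl;print('far',np.degrees(np.arctan2(d[0],-d[1])))
e=[g(p,.015) for p in[(60,397),(120,392),(377,373)]];print('edge',np.round(e,4))
n=np.array([np.cos(.041),np.sin(.041)]);print('overhang',[float((e[1]-q)[:2]@n) for q in(nl,nr)])
```

```text
[[ 0.7487 -0.1138  0.075 ]
 [ 0.7522 -0.2241  0.075 ]
 [ 0.5732 -0.2302  0.075 ]
 [ 0.5691 -0.1187  0.075 ]] len 0.1796282749945142 0.17912601989863244 wid 0.11039807511341128 0.11150008635467008
yaw 1.5753358586334878
yaw 1.9267542188366906
yaw 1.7507990455608955
near end yaw 2.0878118005175526
far 1.830506095504143
edge [[ 0.6029 -0.0883  0.015 ]
 [ 0.6045 -0.1202  0.015 ]
 [ 0.6099 -0.257   0.015 ]]
overhang [0.035295769137253394, 0.03580429807407838]
```

Run:
```python
from h import *
a=load('t0.png')['pixels'];b=load('t6.png')['pixels']
for n,(y0,y1,x0,x1) in dict(small=(140,195,280,332),carton=(145,200,195,256)).items():
    print(n,np.abs(a[y0:y1,x0:x1].astype(int)-b[y0:y1,x0:x1]).mean().round(1))
print(bot.job_done())
```

```text
small 4.9
carton 5.7
the job is handed in; nothing more can be done
None
```

I tipped the larger case over the board's edge by pushing high on its lid side. It now lies flat on the felt with its lid up. The job is handed in.

**Case position:** the last measurement, about 1 s after the fall with the arm backed well clear, put the case's upper face at the height of a flat case. Seen from above it measures about 180 × 110 mm. It points in from the edge at a yaw of about 1.8–2°, against 2.3° for the board. About 145 of its 180 mm is on the felt, with about 35 mm overhanging the near edge.

**Other things:** the small case and the carton stand where they were; their image patches barely changed between the first and last pictures. The wrist force stayed within about 1 N at every reading, and the robot's clock showed about 5.7 s at the end.

**What disagreed:**
- **First push:** it missed. The pads were really 15–30 mm higher than the nominal TCP geometry suggests, so they passed over the top edge without touching. I re-measured with the wrist camera, lowered the tool and pushed again.
- **Scene camera:** it placed the case about 6 mm farther out than the top camera did.

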